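Move the filter cassette from the air sampler to its transport box

ROBOT

A 6-joint arm with a two-finger parallel gripper is mounted at the origin on a cart in front of the work surface, level with it; the furniture and walls round the work are solid. World frame = base frame: x ahead of the robot, y to its left, z up, the work surface at z = 0. Lengths are in mm, angles in rad, forces in N, time in s.
With the tool pointing down it reaches from about 250 to 725 mm from the base axis. Payload 9.7 kg.
Tool frame: the origin (TCP) lies on the centre line of the jaws, within the pads' length; the fingertips stand 22 mm ahead of it and the grasp point (between the pads) lies 3 mm ahead of it (arm.tips_ahead is the z of the fingertips in the tool frame, in mm); z points along the fingers, x is the direction in which the jaws open and shut, and the axes are right-handed (so a half turn about z gives the same grasp; the last joint's range is limited). The gripper opens to 85 mm and grips with 20 to 120 N. Pads are 22 mm wide; open, the fingers measure 114 mm over their backs; the gripper's body (76 mm by 85 mm) begins 54 mm behind the grasp point. The pads swing forward as they close: fully open they stand 13 mm farther back than shut.
Start: joints at [1.253, 0.087, 0.176, 1.66, 0, 1.571], TCP at [171.86, 522.457, 219.684] pointing down, gripper open.
Joint ranges: [-3.13, 3.13], [-0.85, 1.81], [-1.15, 1.24], [-2.2, 2.28], [-1.44, 1.52], [-3.14, 3.14]. Speed limits (rad/s): [2.22, 2.22, 2.57, 3.14, 3.14, 3.14].

INTERFACE

Orientations are given as [roll, pitch, yaw] about the fixed x, y, z axes, in that order (R = Rz(yaw) Ry(pitch) Rx(roll)).
In Python, from station import get_state, optics, arm gives the robot as it stands.
- The arm moves only by the tool play_rows, never from a script. Its argument "deltas" is a list of rows, each an object of numbers: "x", "y", "z": the shift along the tool's x, y, z in cm; "spin": the turn about the tool's z in degrees; "fingers": the finger opening in cm, from 0 to 8.54. In form: [{"x": .., "y": .., "z": .., "spin": .., "fingers": ..}, ...]. A call has 1 to 20 rows; each row shifts and turns the pose as measured when the row begins, along the tool's axes as they then stand; what a row does not reach is not made up. A row lasts 1/8 s, in which the tool goes at most 62.5 mm and 10.7 degrees, less where a joint would pass 70% of its speed; a pose out of reach is approached as far as the arm can. A call with a gripper value outside its range is refused whole. The fingers move at their own pace and stop on an object; "force" is the grip in N (left out, the last holds). Time passes only in rows, so rows that do not move let the fingers close. It gives the time, the measured TCP pose, the force and the opening at its end, in the units of the state.
- get_state(): the state, without advancing time (a new reading comes with each control period).
- optics.get_image(name): name is "side" or "top" or "wrist"; returns (picture, depth): 480x640x3 uint8, red, green, blue; 480x640 float32, mm along the optical axis (not along the pixel's ray), 0 where there is no reading.
- optics.calibration(name): a dict with "K" (3x3 intrinsics, pixels), "origin" and "orientation" of the camera in the world. Camera axes: x right, y down, z forward; pixel columns grow to the right and rows downward; lengths in mm; the calibration is good to about 2 mm. A picture is of the moment at which its call begins: read the wrist's pose just before it. calibration takes no time and is no camera call; for the wrist camera it gives the pose at the moment of the call.
- arm.sign_off(): hands the job in, once; it reports no verdict.
The state is a dict: "clock": time; "joint_positions": joint angles; "joint_vel": joint speeds; "tau": joint torques, N m; "tcp_pos": TCP position; "tcp_rot": TCP orientation; "wrist_force": force on the tool from outside, world axes, zero at the start; "ft_torque": the same for the moment, N m; "opening": opening from 0.0 (shut) to 1.0 (fully open).
Only numpy, scipy, OpenCV 4.12 (cv2) and the standard library are available. Lean on these libraries where they do the work, as an engineer would, in place of code of your own. Each camera call takes 0.05 s, during which the arm holds its last target. There are 200 camera calls.

TASK

Move the filter cassette from the air sampler into its transport box. Lift the loose lid off the box by its knob and set it aside flat on the bench, knob up, and turn the sampler's swing tab fully aside (a quarter turn, either way); then lift the cassette out by its rib and lower it, rib up, flat onto the floor of the open box. Do not drop the lid or the cassette from a height, and leave the hand-held meter and the bottle where they are.

Things in the scene. Friction and masses are not known exactly. Their poses are not given: they have to be found in the camera images.
- sampler: Air sampler, fixed: grey housing, 150 (own x) x 160 (own y) x 60 mm high; origin at the centre of its underside on the bench, z up. Its flat top has a recess 114 (x) x 84 (y) mm, 8 mm deep, centred at own (0, +20 mm); the cassette lies in it with its frame flush with the top. A round stub 30 mm long sticks out of its +x side.
- tab (a joint): Angle of the steel swing tab about its upright pivot, rad, positive anticlockwise seen from above. At 0 the tab lies along the sampler's own y, its 24 mm nose (12 mm wide) pointing to own +y and reaching 10 mm over the cassette's edge; stops at -1.6 and +1.6. It starts within 0.35 of 0. Beyond 1.25 either way the nose is clear of the cassette. Light friction (about 1 N at the post); it stays where it is left.
- tab_pivot (a point): The tab's pivot axis, at own (0, -34, 62 mm) of the sampler, 2 mm above its top; the tab is 4 mm thick and starts at this height.
- tab_post (a point): Upright round steel post on the tab's tail, by which it is turned: 10 mm diameter, 28 mm tall from the tab's underside, on the opposite side of the pivot from the nose, 30 mm from the pivot axis. The point lies on the post's axis, 77 mm above the bench (post top 90 mm, tab top 66 mm, sampler top 60 mm).
- cassette_center (a point): Filter cassette, loose, 0.14 kg nominal: aluminium frame 110 (own x) x 80 (own y) x 8 mm with a white pleated filter, and a grip rib standing on its middle: 10 mm thick (x), 40 mm long (y), its top 33 mm above the cassette's underside (25 mm above the frame). The point is in the cassette's middle, half-way up (16.5 mm above its underside), so in the lower part of the rib; z up. Lies in the sampler with its axes along the sampler's, 2 mm of play on each side.
- box: Transport box, fixed, grey, open on top below its lid: outside 140 (own x) x 110 (own y) x 50 mm high, walls and floor 5 mm, inside 130 x 100 mm; origin at the centre of its underside on the bench, z up. The bench half-way between the sampler and it (about x 0.53, y 0, at least 200 mm wide) is always free.
- lid_center (a point): Loose grey lid of the box, 0.14 kg nominal: plate 140 (x) x 110 (y) x 5 mm, below it a 124 x 94 mm step 5 mm deep that sits inside the box, on top a round black knob, 26 mm diameter at its widest, from 11 to 25 mm above the plate, on a narrower neck, its top 26 mm above the plate. The point is on the knob's axis half-way up the whole lid, 18 mm above the underside of the step (the knob's top is 18 mm above it). Starts closed on the box, axes along the box's.
- meter: Bystander: hand-held meter, 148 mm long, 68 mm wide, 30 mm thick, lying behind the work area; origin at the centre of its underside.
- bottle: Bystander: white sample bottle with a red cap, 47 mm diameter, 84 mm high, standing behind the work area; origin at the centre of its underside.
Mind the look-alikes: they are no part of the job. What is shaped like the part that bears cassette_center but yellow is not meant.

How it is judged (in metres and radians):
On the way, in this order (a step that is already met when the one before it is completed fails the run):
1. the lid lies on the bench and the tab is turned aside, the cassette still in its recess (height (world z) of lid_center below 0.03 m and angle between lid_center's own z axis and vertical below 0.12 rad and horizontal distance between lid_center and box above 0.1 m and (value of joint tab above 1.25 rad or value of joint tab below -1.25 rad) and z of cassette_center in the frame of sampler below 0.074 m and horizontal distance between cassette_center and sampler below 0.03 m), for 0.2 s.
2. the cassette is lifted clear of the sampler in the gripper, rib up (height (world z) of cassette_center above 0.09 m and angle between cassette_center's own z axis and vertical below 0.35 rad and contact force between the fingers and cassette above 0.2 N), for 0.2 s.
At the end, for the whole second after the job is handed in: The cassette lies rib up, flat (0.1 rad) and at rest on the box's floor (centre under 26 mm above its underside, within 30 mm of its middle); the lid lies on the bench knob up (0.12 rad, centre below 30 mm), over 100 mm from the box's middle; the tab is turned over 1.25 rad either way (z of cassette_center in the frame of box below 0.026 m and horizontal distance between cassette_center and box below 0.03 m and angle between cassette_center's own z axis and vertical below 0.1 rad and linear speed of cassette below 0.02 m/s and height (world z) of lid_center below 0.03 m and angle between lid_center's own z axis and vertical below 0.12 rad and horizontal distance between lid_center and box above 0.1 m and (value of joint tab above 1.25 rad or value of joint tab below -1.25 rad)); the robot touches nothing.
It fails at once if the cassette is let go over the box more than 30 mm above its floor, or anywhere more than 30 mm above its seat (contact force between the fingers and cassette below 0.05 N and ((horizontal distance between cassette_center and box below 0.09 m and height (world z) of cassette_center above 0.052 m) or height (world z) of cassette_center above 0.1 m)).
It fails at once if the lid is let go more than 30 mm above the box (contact force between the fingers and lid below 0.05 N and height (world z) of lid_center above 0.095 m).
It fails at once if the lid is dropped onto the bench from more than 30 mm (contact force between the fingers and lid below 0.05 N and height (world z) of lid_center above 0.05 m and horizontal distance between lid_center and box above 0.15 m).
It fails at once if the meter or the bottle is moved more than 20 mm (distance of any of meter, bottle from where it was at the start of the episode above 0.02 m).
It also fails if it takes over 67 s, if anything falls off the work surface, if the arm or the gripper's body presses on something with over 40 N, if the wrist force passes 120 N, or if a joint passes its speed limit or range.

## Working session

There is one attempt and no reset: what is moved stays moved. The work goes in short steps, Python scripts to look and compute and a tool call to move; the robot and the scene stay as the last step left them, time stands still between calls to the robot, and variables do not carry over. Pictures are saved under pics/ and viewed, about 8 in all and at most 12, crops included, and the job is handed in when it is done.

Besides the shell and the picture viewer there is one more tool, called after "Emit:" in YAML: its name, and indented under it one key for each argument. play_rows: Moves the arm, as the interface text tells. Its arguments: {"type":"object","properties":{"deltas":{"type":"array","items":{"type":"object","properties":{"x":{"type":"number"},"y":{"type":"number"},"z":{"type":"number"},"spin":{"type":"number"},"fingers":{"type":"number"}}}},"force":{"type":"number"}},"required":["deltas"]}

```bash
mkdir -p pics; ls; cat > h.py <<'E'
import numpy as np, cv2
from scipy.spatial.transform import Rotation as R
from station import get_state, optics, arm
def snap(n):
    c=optics.calibration(n); im,d=optics.get_image(n)
    return im,d,c
def cloud(d,c):
    K=np.array(c["K"]); v,u=np.mgrid[:480,:640]
    P=np.stack([(u-K[0,2])/K[0,0]*d,(v-K[1,2])/K[1,1]*d,d],-1)
    o=np.array(c["orientation"]); M=R.from_euler('xyz',o).as_matrix() if o.size==3 else o
    W=P@M.T+np.array(c["origin"]); W[d<=0]=np.nan
    return W
def save(n,im): cv2.imwrite(f"pics/{n}.png",im[...,::-1])
E
python3 - <<'E'
from h import *
s=get_state(); print(s["clock"],s["tcp_pos"],s["tcp_rot"],s["opening"])
for n in ("top","side"):
    im,d,c=snap(n); print(n,c); save(n+"0",im); np.savez(f"{n}0.npz",im=im,W=cloud(d,c))
a=cv2.imread("pics/top0.png");
E
```

```text
pics
0.0 [171.77810562 522.23675782 218.97038342] [-3.14158910e+00  1.33225544e-03  1.25301600e+00] 1.002810424047439
top {'K': array([[440.27003444,   0.        , 318.1231778 ],
       [  0.        , 440.27003444, 224.40628345],
       [  0.        ,   0.        ,   1.        ]]), 'origin': array([ 357.43732257,   70.13667127, 1129.48390136]), 'orientation': array([-2.89776443,  0.00372056, -1.67470494])}
side {'K': array([[523.32783882,   0.        , 319.16096206],
       [  0.        , 523.32783882, 237.25003201],
       [  0.        ,   0.        ,   1.        ]]), 'origin': array([ 477.15131757, 1109.01512797,  764.454215  ]), 'orientation': array([-2.13674421e+00,  4.79251068e-04, -3.01779943e+00])}
```

View pics/top0.png

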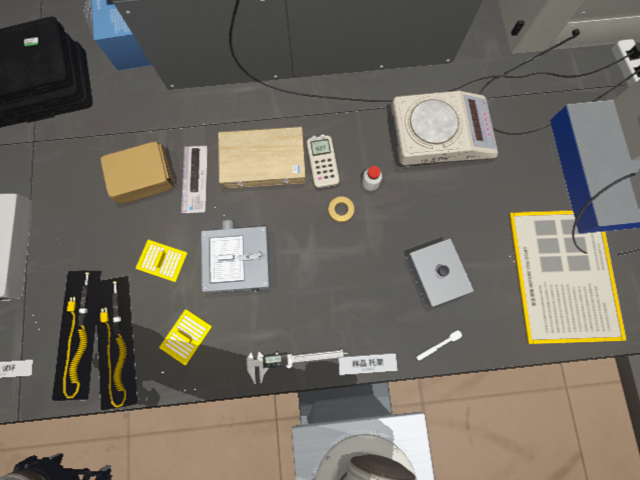

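View pics/side0.png

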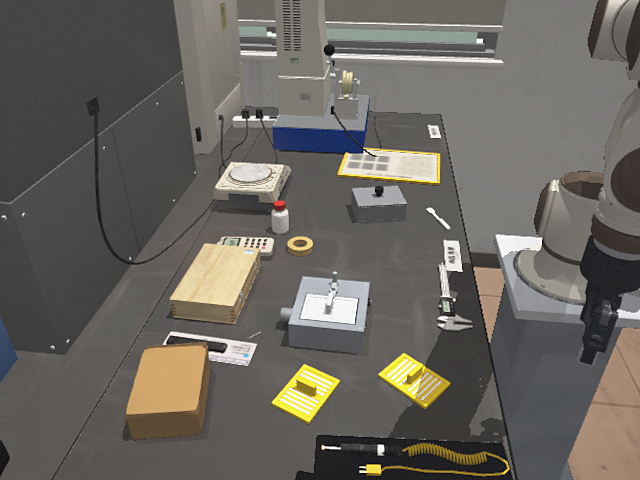

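The top view shows the sampler at about (235,258) with the white cassette in it. Its stub is at (227,224), so its +x points roughly along world +x, and the tab post is near (258,256). The boxed lid with its black knob is at (441,271), the meter at (323,161) and the bottle at (373,178). The cassette candidates are white (228,260), yellow (162,260) and yellow (186,336). The white one lies in the sampler, so it is the one meant. I'll confirm that in a crop.

```bash
python3 - <<'E'
from h import *
z=np.load("top0.npz"); W=z["W"]; im=z["im"]
def reg(u0,u1,v0,v1,z0,z1):
    r=W[v0:v1,u0:u1].reshape(-1,3); return r[(r[:,2]>z0)&(r[:,2]<z1)]
b=reg(280,340,270,320,-30,30); print("bench z",np.median(b[:,2]))
for n,box,zz in (("sampler top",(195,275,215,300),(52,68)),("lid plate",(400,480,230,310),(47,62)),("knob",(400,480,230,310),(70,90)),("post",(240,275,240,275),(74,100)),("rib",(205,245,240,275),(74,100)),("tabpart",(238,275,240,275),(64,72)),("bottle",(360,385,160,192),(70,100)),("meter",(300,345,130,190),(20,40)),("tape",(320,360,190,225),(3,60))):
    p=reg(*box,*zz); 
    if len(p)<3: print(n,len(p)); continue
    print(n,len(p),"med",np.median(p,0).round(1),"rect",[np.round(x,1) for x in cv2.minAreaRect(p[:,:2].astype(np.float32))])
t=cv2.resize(im[205:315,190:290],(500,550),interpolation=cv2.INTER_CUBIC)
s=np.load("side0.npz")["im"]; q=cv2.resize(s[265:375,270:385],(300,287))
o=np.zeros((550,800,3),np.uint8); o[:,:500]=t; o[:287,500:]=q; save("crop1",o)
E
```

```text
bench z -0.21494479518537446
sampler top 3801 med [554.3 259.   59.5] rect [array([559.3, 260.2]), array([161. , 151.6]), np.float64(88.5)]
lid plate 2467 med [ 470.7 -239.1   54.6] rect [array([ 473.8, -241.5]), array([140.2, 112.9]), np.float64(13.7)]
knob 99 med [ 473.4 -240.4   80. ] rect [array([ 474.5, -241. ]), array([24.5, 24.3]), np.float64(77.0)]
post 18 med [556.  195.4  87.4] rect [array([556.6, 195.7]), array([8.2, 8.5]), np.float64(43.1)]
rib 81 med [558.9 277.6  84.2] rect [array([560.2, 278.5]), array([38.8, 10.6]), np.float64(88.4)]
tabpart 110 med [557.9 223.   66. ] rect [array([553.9, 214.4]), array([67.3, 82.9]), np.float64(87.9)]
bottle 142 med [ 736.5 -107.1   83.6] rect [array([ 738.5, -107.5]), array([30.1, 32.1]), np.float64(82.8)]
meter 1256 med [801.9  15.4  28.1] rect [array([806.6,  32.2]), array([147.7, 102.9]), np.float64(3.3)]
tape 463 med [670.5 -19.6  16.8] rect [array([676.8, -16.9]), array([102.8,  93.5]), np.float64(86.5)]
```

View pics/crop1.png

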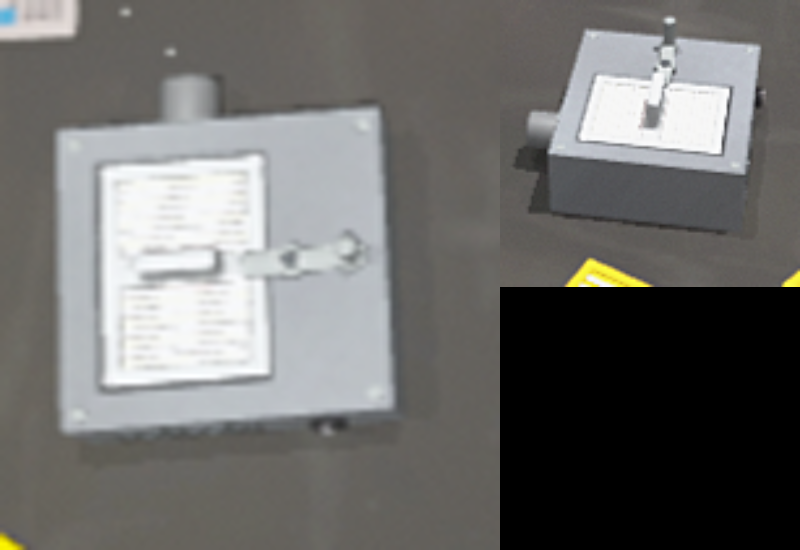

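The crop confirms it: the white cassette sits in the sampler recess. Its rib is centred at crop (178,263) with the tab nose just right of it, and the post is at (348,248). The yellow ones lie loose on the bench. The tab angle is about 0. I'll turn the tab first: spin the tool and approach the post.

Emit:
play_rows:
  deltas:
    - {"spin": 10.5,"fingers": 3}
    - {"spin": 10.5,"fingers": 3}
    - {"spin": 10.5,"fingers": 3}
    - {"spin": 10.5,"fingers": 3}
    - {"spin": 10.5,"fingers": 3}
    - {"spin": 10.5,"fingers": 3}
    - {"spin": 10.3,"fingers": 3}
    - {"x": 4.9,"y": 4.0}
    - {"x": 4.9,"y": 4.0}
    - {"x": 4.9,"y": 4.0}
    - {"x": 4.9,"y": 4.0}
    - {"x": 4.9,"y": 4.0}
    - {"x": 4.9,"y": 4.0}
    - {"x": 4.9,"y": 4.0}
    - {"x": 4.9,"y": 3.6}
  force: 20

```text
$.deltas[0]: bad value
```

```bash
cat >> h.py <<'E'
def go(x,y,z,yawdeg):
    s=get_state(); p=np.array(s["tcp_pos"]); M=R.from_euler('xyz',s["tcp_rot"]).as_matrix()
    yaw=np.degrees(np.arctan2(M[1,0],M[0,0]))
    print("t",round(s["clock"],2),"tcp",p.round(1),"yaw",round(yaw,1),"open",round(s["opening"],3),"F",np.round(s["wrist_force"],1),"tilt",np.degrees(np.arccos(-M[2,2])).round(2),"j6",round(s["joint_positions"][5],2))
    print("delta cm",((M.T@(np.array([x,y,z])-p))/10).round(2),"spin",round(yaw-yawdeg,1))
E
python3 - <<'E'
from h import *
print(arm.tips_ahead); go(556.6,195.7,92,-1.5)
im,d,c=snap("wrist"); W=cloud(d,c); save("w1",im); np.savez("w1.npz",im=im,W=W)
ok=W[...,2]
for n,m in (("80-100",(ok>84)&(ok<100)),("64-68",(ok>64)&(ok<69))):
    p=W[m]; p=p[(abs(p[:,0]-557)<60)&(p[:,1]<255)&(p[:,1]>150)]
    print(n,len(p),p.min(0).round(1) if len(p) else'',p.max(0).round(1) if len(p) else '',np.median(p,0).round(1) if len(p) else '')
E
```

```text
22.0
t 0.1 tcp [171.8 522.3 219.1] yaw 71.8 open 0.997 F [0.1 0.2 0.2] tilt 0.07 j6 1.57
delta cm [-18.98  46.76  12.73] spin 73.3
80-100 0   
64-68 0
```

View pics/w1.png

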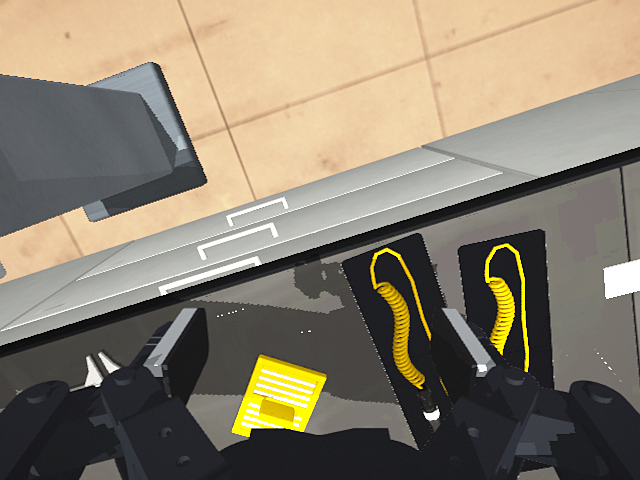

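The move call was refused, so nothing moved. The wrist view still shows the start pose, with a yellow look-alike at (280,395). I'll give every key in each row.

Emit:
play_rows:
  deltas:
    - {"x": 0,"y": 0,"z": 0,"spin": 10.5,"fingers": 3}
    - {"x": 0,"y": 0,"z": 0,"spin": 10.5,"fingers": 3}
    - {"x": 0,"y": 0,"z": 0,"spin": 10.5,"fingers": 3}
    - {"x": 0,"y": 0,"z": 0,"spin": 10.5,"fingers": 3}
    - {"x": 0,"y": 0,"z": 0,"spin": 10.5,"fingers": 3}
    - {"x": 0,"y": 0,"z": 0,"spin": 10.5,"fingers": 3}
    - {"x": 0,"y": 0,"z": 0,"spin": 10.3,"fingers": 3}
    - {"x": 4.9,"y": 4,"z": 0,"spin": 0,"fingers": 3}
    - {"x": 4.9,"y": 4,"z": 0,"spin": 0,"fingers": 3}
    - {"x": 4.9,"y": 4,"z": 0,"spin": 0,"fingers": 3}
    - {"x": 4.9,"y": 4,"z": 0,"spin": 0,"fingers": 3}
    - {"x": 4.9,"y": 4,"z": 0,"spin": 0,"fingers": 3}
    - {"x": 4.9,"y": 4,"z": 0,"spin": 0,"fingers": 3}
    - {"x": 4.9,"y": 4,"z": 0,"spin": 0,"fingers": 3}
    - {"x": 4.9,"y": 3.6,"z": 0,"spin": 0,"fingers": 3}
  force: 20

```text
clock: 2.02
tcp_pos: [541.4, 183.4, 215.7]
tcp_rot: [3.135, 0.002, -0.055]
wrist_force: [-0.2, 2.0, -0.0]
opening: 0.351
```

```bash
python3 - <<'E'
from h import *
go(556.6,195.7,92,-1.5)
im,d,c=snap("wrist"); W=cloud(d,c); save("w2",im); np.savez("w2.npz",im=im,W=W)
ok=W[...,2]
for n,m in (("80-100",(ok>84)&(ok<100)),("64-68",(ok>64)&(ok<69))):
    p=W[m]; p=p[(abs(p[:,0]-557)<60)&(p[:,1]<255)&(p[:,1]>150)]
    print(n,len(p),p.min(0).round(1) if len(p) else'',p.max(0).round(1) if len(p) else '',np.median(p,0).round(1) if len(p) else '')
E
```

```text
t 2.02 tcp [541.4 183.4 215.7] yaw -3.2 open 0.351 F [-0.2  2.  -0. ] tilt 0.39 j6 1.96
delta cm [ 1.48 -1.39 12.36] spin -1.7
80-100 146 [554.3 190.5  84.1] [563.3 200.2  92.2] [558.8 196.2  90.2]
64-68 1014 [551.7 189.8  64.1] [566.6 249.2  69. ] [559.  223.6  66.4]
```

Emit:
play_rows:
  deltas:
    - {"x": 1.7,"y": -1.25,"z": 2,"spin": -1.7,"fingers": 3}
    - {"x": 0,"y": 0,"z": 3,"spin": 0,"fingers": 3}
    - {"x": 0,"y": 0,"z": 3,"spin": 0,"fingers": 3}
    - {"x": 0,"y": 0,"z": 2,"spin": 0,"fingers": 3}
    - {"x": 0,"y": 0,"z": 0,"spin": 0,"fingers": 3}

```text
clock: 2.7
tcp_pos: [565.0, 186.9, 109.0]
tcp_rot: [3.132, 0.005, -0.034]
wrist_force: [0.3, 0.9, 0.5]
opening: 0.356
```

```bash
python3 - <<'E'
from h import *
go(558.8,195.4,92,-1.5)
E
```

```text
t 2.7 tcp [565.  186.9 109. ] yaw -1.9 open 0.356 F [0.3 0.9 0.5] tilt 0.63 j6 1.93
delta cm [-0.64 -0.85  1.69] spin -0.4
```

Emit:
play_rows:
  deltas:
    - {"x": -0.6,"y": -0.85,"z": -0.3,"spin": 0,"fingers": 3}
    - {"x": 0,"y": 0,"z": 0,"spin": 0,"fingers": 3}
    - {"x": 0,"y": 0,"z": 1,"spin": 0,"fingers": 3}
    - {"x": 0,"y": 0,"z": 0.7,"spin": 0,"fingers": 3}
    - {"x": 0,"y": 0,"z": 0,"spin": 0,"fingers": 3}

```text
clock: 3.32
tcp_pos: [559.8, 196.8, 97.0]
tcp_rot: [3.133, 0.001, -0.033]
wrist_force: [-0.7, 0.4, 0.2]
opening: 0.355
```

```bash
python3 - <<'E'
from h import *
go(558.8,195.4,92,-1.5)
E
```

```text
t 3.33 tcp [559.8 196.8  97. ] yaw -1.9 open 0.355 F [-0.7  0.4  0.2] tilt 0.49 j6 1.95
delta cm [-0.09  0.14  0.5 ] spin -0.4
```

Emit:
play_rows:
  deltas:
    - {"x": -0.1,"y": 0.1,"z": 0.35,"spin": 0,"fingers": 1.5}
    - {"x": 0,"y": 0,"z": 0,"spin": 0,"fingers": 1.5}
    - {"x": 0,"y": 0,"z": 0,"spin": 0,"fingers": 1.5}
    - {"x": 0.52,"y": -0.05,"z": 0,"spin": -10,"fingers": 1.5}
    - {"x": 0.52,"y": -0.05,"z": 0,"spin": -10,"fingers": 1.5}
    - {"x": 0.52,"y": -0.05,"z": 0,"spin": -10,"fingers": 1.5}
    - {"x": 0.52,"y": -0.05,"z": 0,"spin": -10,"fingers": 1.5}
    - {"x": 0,"y": 0,"z": 0,"spin": 0,"fingers": 1.5}

```text
clock: 4.32
tcp_pos: [579.1, 202.3, 94.1]
tcp_rot: [3.136, 0.005, 0.684]
wrist_force: [-0.2, 0.2, 0.3]
opening: 0.175
```

```bash
cat > arc.py <<'E'
from h import *
s=get_state();p=np.array(s["tcp_pos"]); a=np.degrees(np.arctan2(p[0]-559.6,225.4-p[1])); print("arc angle",a.round(1),"r",np.hypot(p[0]-559.6,p[1]-225.4).round(1))
import sys; t=np.radians(float(sys.argv[1])-1.5); go(559.6+30*np.sin(t),225.4-30*np.cos(t),94,np.degrees(t))
E
python3 arc.py 60
```

```text
arc angle 40.2 r 30.2
t 4.33 tcp [579.1 202.3  94.1] yaw 39.2 open 0.175 F [-0.2  0.2  0.3] tilt 0.46 j6 1.23
delta cm [ 0.94 -0.19  0.  ] spin -19.3
```

Emit:
play_rows:
  deltas:
    - {"x": 0.52,"y": -0.05,"z": 0,"spin": -10,"fingers": 1.5}
    - {"x": 0.52,"y": -0.05,"z": 0,"spin": -10,"fingers": 1.5}
    - {"x": 0.52,"y": -0.05,"z": 0,"spin": -10,"fingers": 1.5}
    - {"x": 0.52,"y": -0.05,"z": 0,"spin": -10,"fingers": 1.5}
    - {"x": 0.52,"y": -0.05,"z": 0,"spin": -10,"fingers": 1.5}
    - {"x": 0,"y": 0,"z": 0,"spin": 0,"fingers": 1.5}

```text
clock: 5.08
tcp_pos: [589.5, 225.2, 94.5]
tcp_rot: [-3.142, 0.008, 1.555]
wrist_force: [0.3, 0.4, 0.7]
opening: 0.176
```

```bash
python3 arc.py 90
```

```text
arc angle 89.5 r 29.9
t 5.08 tcp [589.5 225.2  94.5] yaw 89.1 open 0.176 F [0.3 0.4 0.7] tilt 0.47 j6 0.38
delta cm [-0.05  0.01  0.05] spin 0.6
```

Emit:
play_rows:
  deltas:
    - {"x": 0,"y": 0,"z": 0,"spin": 0,"fingers": 2.2}
    - {"x": 0,"y": 0,"z": -3,"spin": 0,"fingers": 3}
    - {"x": 0,"y": 0,"z": -4,"spin": 0,"fingers": 6}
    - {"x": 0,"y": 0,"z": -4,"spin": 0,"fingers": 6}
    - {"x": -5.2,"y": -1.2,"z": 0,"spin": 0,"fingers": 6}
    - {"x": -5.2,"y": -1.2,"z": 0,"spin": 0,"fingers": 6}
    - {"x": -5.2,"y": -1.2,"z": 0,"spin": 0,"fingers": 6}
    - {"x": -5.2,"y": -1.2,"z": 0,"spin": 0,"fingers": 6}
    - {"x": -5.2,"y": -1.2,"z": 0,"spin": 0,"fingers": 6}
    - {"x": -5.2,"y": -1.2,"z": 0,"spin": 0,"fingers": 6}
    - {"x": -5.2,"y": -1.2,"z": 0,"spin": 0,"fingers": 6}
    - {"x": -5.2,"y": -1.2,"z": 0,"spin": 0,"fingers": 6}
    - {"x": 0,"y": 0,"z": 0,"spin": 0,"fingers": 6}

```text
clock: 6.7
tcp_pos: [466.1, -198.6, 212.5]
tcp_rot: [3.138, 0.01, 1.491]
wrist_force: [-0.0, 0.2, -1.2]
opening: 0.702
```

```bash
python3 - <<'E'
from h import *
im,d,c=snap("wrist"); W=cloud(d,c); save("w3",im)
z=W[...,2]
for n,m in (("knob",(z>72)&(z<90)),("plate",(z>47)&(z<62))):
    p=W[m]; p=p[(abs(p[:,0]-474)<110)&(abs(p[:,1]+241)<110)]
    print(n,len(p),np.median(p,0).round(1),[np.round(x,1) for x in cv2.minAreaRect(p[:,:2].astype(np.float32))])
imt,dt,ct=snap("top"); Wt=cloud(dt,ct); zt=Wt[...,2]
p=Wt[(zt>74)&(zt<100)]; p=p[(abs(p[:,0]-557)<70)&(abs(p[:,1]-220)<38)]; print("post now",len(p),np.median(p,0).round(1))
save("top2",imt[205:315,190:290])
go(474,-241,150,89)
E
```

```text
knob 863 [ 473.4 -241.5   80.6] [array([ 474.9, -241.9]), array([25.7, 25. ]), np.float64(15.1)]
plate 19747 [ 464.8 -239.9   55.4] [array([ 474.7, -242.1]), array([139.8, 110.2]), np.float64(14.1)]
post now 18 [556.1 195.5  89.4]
t 6.8 tcp [ 467.1 -196.1  212.6] yaw 85.7 open 0.698 F [ 0.7 -0.1  0.7] tilt 0.61 j6 -0.32
delta cm [-4.36  1.    6.3 ] spin -3.3
```

```bash
python3 - <<'E'
import cv2,numpy as np
a=cv2.imread("pics/top2.png"); b=cv2.imread("pics/w3.png")
o=np.zeros((440,800,3),np.uint8); o[:,:400]=cv2.resize(a,(400,440),interpolation=cv2.INTER_CUBIC); o[:300,400:]=cv2.resize(b,(400,300)); cv2.imwrite("pics/m1.png",o)
E
```

```text
(no output)
```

View pics/m1.png

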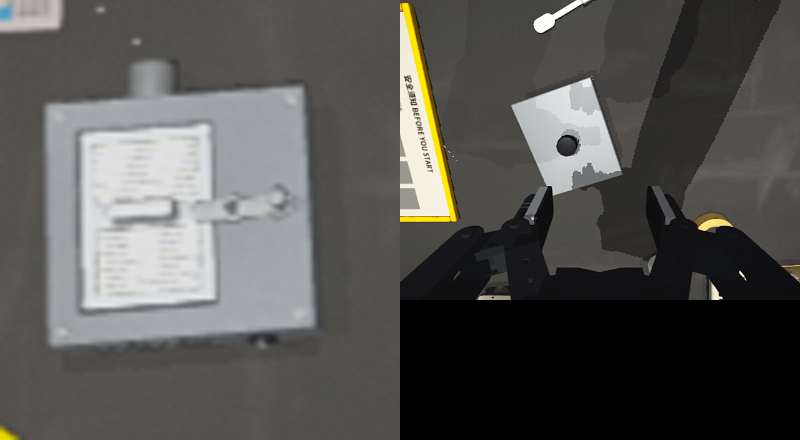

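Surprising: the left crop shows the tab still at 0, with the post at (280,200). The post was never caught. I'll check where the fingertips really are using the saved wrist depth.

```bash
python3 - <<'E'
from h import *
W=np.load("w2.npz")["W"]; M=R.from_euler('xyz',[3.135,0.002,-0.055]).as_matrix()
T=(W-np.array([541.4,183.4,215.7]))@M   # tool coords
q=T[(np.abs(T[...,0])<45)&(np.abs(T[...,1])<40)&(T[...,2]<60)]
print(len(q),"tool z max",np.nanpercentile(q[:,2],[50,90,99,100]).round(1))
q=q[q[:,2]>np.nanpercentile(q[:,2],90)]; print(q.min(0).round(1),q.max(0).round(1)); 
for s in (q[q[:,0]<0],q[q[:,0]>0]): print(np.median(s,0).round(1),len(s))
c=optics.calibration("wrist"); print(c["origin"],get_state()["tcp_pos"])
imt,dt,ct=snap("top"); save("top3",imt)
Wt=cloud(dt,ct); z=np.load("top0.npz")["W"]; print("diff",np.nanmean(np.abs(dt-0)>0)); p=Wt[(Wt[...,2]>200)&(abs(Wt[...,0]-467)<60)&(abs(Wt[...,1]+196)<60)]; print("arm pts near tcp",len(p))
E
```

```text
42255 tool z max [-78.6 -49.6 -20.8 -12.3]
[-27.9 -12.3 -49.6] [ 29.4  11.7 -12.3]
[-16.9  -7.6 -35. ] 2112
[ 18.5  -7.6 -35.1] 2114
[ 390.53842309 -188.2805551   366.76418566] [ 467.13185858 -196.11589258  212.56537059]
diff 0.9960546875
arm pts near tcp 11753
```

View pics/w2.png

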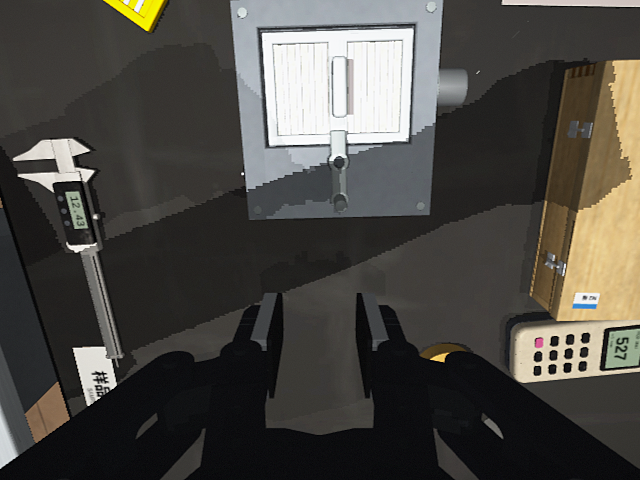

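The wrist depth puts the fingertips about 12 mm *behind* the reported TCP, not 22 mm ahead of it. I'll cross-check that with the side camera.

```bash
python3 - <<'E'
from h import *
s=get_state(); p0=np.array(s["tcp_pos"]); print(p0, s["opening"])
for n in ("side","top","wrist"):
    im,d,c=snap(n); W=cloud(d,c)
    m=(np.abs(W[...,0]-p0[0])<75)&(np.abs(W[...,1]-p0[1])<75)&(W[...,2]>110)&(W[...,2]<330)
    q=W[m]; zs=np.sort(q[:,2]); print(n,len(q),zs[[5,20,50,200]].round(1)-p0[2].round(1), q[q[:,2]<zs[50]].mean(0).round(1))
    if n=="side":
        v,u=np.where(m); print(u.min(),u.max(),v.min(),v.max()); np.save("side_m",m); save("side2",cv2.resize(im[max(0,v.min()-20):v.max()+60,u.min()-60:u.max()+60],None,fx=3,fy=3))
E
```

```text
[ 467.46235624 -195.37427473  212.49559648] 0.7037414450028635
side 437 [19.4 25.  33.4 74.7] [ 466.  -169.2  238.1]
379 395 104 150
top 224 [ 34.   64.9  70.7 115.1] [ 463.9 -151.8  272.3]
wrist 56640 [16.7 17.5 18.2 20.8] [ 468.7 -184.4  229.9]
```

All three cameras agree: the lowest finger points are about 17 mm *above* the reported TCP at 0.70 open, and about 12 mm above at 0.35. The reported TCP therefore lies about 31 mm deeper than described, which is why the tab attempt passed over the post. I'll aim by tip height instead, with tip z ≈ tcp z + 12 when nearly shut. Lid first, since the arm is already there.

Emit:
play_rows:
  deltas:
    - {"x": -2.2,"y": 0.5,"z": 3,"spin": 0,"fingers": 6}
    - {"x": -2.2,"y": 0.5,"z": 3,"spin": 0,"fingers": 6}
    - {"x": 0,"y": 0,"z": 3,"spin": 0,"fingers": 6}
    - {"x": 0,"y": 0,"z": 2,"spin": 0,"fingers": 6}
    - {"x": 0,"y": 0,"z": 0,"spin": 0,"fingers": 6}

```text
clock: 7.62
tcp_pos: [478.2, -236.5, 100.2]
tcp_rot: [3.136, 0.01, 1.507]
wrist_force: [-0.1, -0.0, 0.4]
opening: 0.702
```

```bash
python3 - <<'E'
from h import *
go(474.5,-241.7,47,85.7)
im,d,c=snap("wrist"); W=cloud(d,c); s=get_state(); M=R.from_euler('xyz',s["tcp_rot"]).as_matrix()
T=(W-s["tcp_pos"])@M
z=W[...,2]; m=(z>72)&(z<84)&(abs(W[...,0]-474)<22)&(abs(W[...,1]+241)<22); print("knob",m.sum(),np.nanmedian(W[m],0).round(1),"tool",np.nanmedian(T[m],0).round(1))
q=T[(abs(T[...,0])<50)&(abs(T[...,1])<40)&(T[...,2]<5)&(T[...,2]>-45)]; print("fingers",[q[q[:,0]*k>0][:,0].mean().round(1) for k in(-1,1)],np.percentile(q[:,2],99.5).round(1), "y",q[:,1].min().round(1),q[:,1].max().round(1))
E
```

```text
t 7.62 tcp [ 478.2 -236.5  100.2] yaw 86.4 open 0.702 F [-0.1 -0.   0.4] tilt 0.63 j6 -0.39
delta cm [-0.49 -0.37  5.32] spin 0.7
knob 2151 [ 472.8 -241.7   80.5] tool [-5.  -5.6 20.8]
fingers [np.float64(-32.6), np.float64(34.0)] -16.4 y -11.8 11.7
```

Emit:
play_rows:
  deltas:
    - {"x": -0.45,"y": -0.4,"z": 2,"spin": 0,"fingers": 6}
    - {"x": 0,"y": 0,"z": 2,"spin": 0,"fingers": 6}
    - {"x": 0,"y": 0,"z": 0.8,"spin": 0,"fingers": 6}
    - {"x": 0,"y": 0,"z": 0,"spin": 0,"fingers": 6}
    - {"x": 0,"y": 0,"z": 0,"spin": 0,"fingers": 6}

```text
clock: 8.3
tcp_pos: [478.6, -241.0, 58.9]
tcp_rot: [3.127, 0.014, 1.51]
wrist_force: [-0.1, -0.1, -0.4]
opening: 0.707
```

```bash
python3 - <<'E'
from h import *
go(474.5,-241.7,47,86)
E
```

```text
t 8.3 tcp [ 478.6 -241.    58.9] yaw 86.5 open 0.707 F [-0.1 -0.1 -0.4] tilt 1.14 j6 -0.4
delta cm [-0.07 -0.42  1.19] spin 0.5
```

Emit:
play_rows:
  deltas:
    - {"x": 0,"y": -0.4,"z": 0.6,"spin": 0,"fingers": 6}
    - {"x": 0,"y": 0,"z": 0.5,"spin": 0,"fingers": 6}
    - {"x": 0,"y": 0,"z": 0,"spin": 0,"fingers": 6}
    - {"x": 0,"y": 0,"z": 0,"spin": 0,"fingers": 6}

```text
clock: 8.8
tcp_pos: [474.9, -241.2, 48.3]
tcp_rot: [3.126, 0.014, 1.51]
wrist_force: [0.5, -0.3, 0.2]
opening: 0.705
```

```bash
python3 - <<'E'
from h import *
go(474.5,-241.7,47,86)
E
```

```text
t 8.8 tcp [ 474.9 -241.2   48.3] yaw 86.5 open 0.705 F [ 0.5 -0.3  0.2] tilt 1.22 j6 -0.41
delta cm [-0.05 -0.04  0.13] spin 0.5
```

Close on the knob at 50 N.

Emit:
play_rows:
  deltas:
    - {"x": 0,"y": 0,"z": 0,"spin": 0,"fingers": 1.5}
    - {"x": 0,"y": 0,"z": 0,"spin": 0,"fingers": 1.5}
    - {"x": 0,"y": 0,"z": 0,"spin": 0,"fingers": 1.5}
    - {"x": 0,"y": 0,"z": 0,"spin": 0,"fingers": 1.5}
    - {"x": 0,"y": 0,"z": 0,"spin": 0,"fingers": 1.5}
    - {"x": 0,"y": 0,"z": -0.5,"spin": 0,"fingers": 1.5}
    - {"x": 0,"y": 0,"z": -1,"spin": 0,"fingers": 1.5}
    - {"x": 0,"y": 0,"z": 0,"spin": 0,"fingers": 1.5}
  force: 50

```text
clock: 9.8
tcp_pos: [474.6, -241.0, 64.4]
tcp_rot: [3.126, 0.014, 1.51]
wrist_force: [-0.4, -0.7, -2.2]
opening: 0.277
```

```bash
python3 - <<'E'
from h import *
go(530,0,150,86)
im,d,c=snap("top"); W=cloud(d,c)
m=(W[...,2]>45)&(W[...,2]<80)&(abs(W[...,0]-474)<85)&(abs(W[...,1]+241)<80); p=W[m]; print(len(p), np.percentile(p[:,2],[10,50,90]).round(1))
E
```

```text
t 9.8 tcp [ 474.6 -241.    64.4] yaw 86.5 open 0.277 F [-0.4 -0.7 -2.2] tilt 1.21 j6 -0.41
delta cm [24.26  4.2  -8.84] spin 0.5
1799 [67.  70.1 72.7]
```

Emit:
play_rows:
  deltas:
    - {"x": 0,"y": 0,"z": -2,"spin": 0,"fingers": 1.5}
    - {"x": 0,"y": 0,"z": -2,"spin": 0,"fingers": 1.5}
    - {"x": 2,"y": 0.3,"z": 0,"spin": 0,"fingers": 1.5}
    - {"x": 3,"y": 0.5,"z": 0,"spin": 0,"fingers": 1.5}
    - {"x": 3.5,"y": 0.6,"z": 0,"spin": 0,"fingers": 1.5}
    - {"x": 3.5,"y": 0.6,"z": 0,"spin": 0,"fingers": 1.5}
    - {"x": 3.5,"y": 0.6,"z": 0,"spin": 0,"fingers": 1.5}
    - {"x": 3.5,"y": 0.6,"z": 0,"spin": 0,"fingers": 1.5}
    - {"x": 3,"y": 0.5,"z": 0,"spin": 0,"fingers": 1.5}
    - {"x": 2,"y": 0.4,"z": 0,"spin": 0,"fingers": 1.5}
    - {"x": 0,"y": 0,"z": 0,"spin": 0,"fingers": 1.5}
    - {"x": 0,"y": 0,"z": 0,"spin": 0,"fingers": 1.5}

```text
clock: 11.35
tcp_pos: [529.9, 3.7, 99.9]
tcp_rot: [3.129, 0.014, 1.509]
wrist_force: [-0.0, -0.3, -1.8]
opening: 0.278
```

```bash
python3 - <<'E'
from h import *
go(530,0,6,86)
im,d,c=snap("top"); W=cloud(d,c); s=get_state()
m=(W[...,2]>60)&(W[...,2]<140)&(abs(W[...,0]-530)<85)&(abs(W[...,1])<80); p=W[m]; 
md=np.median(p[:,2]); q=p[abs(p[:,2]-md)<10]; co=np.linalg.lstsq(np.c_[q[:,:2],np.ones(len(q))],q[:,2],rcond=None)[0]; print(len(q),md.round(1),"slope",co[:2].round(3),"plate-tcp",(md-s["tcp_pos"][2]).round(1))
m=(W[...,2]>5)&(W[...,2]<60)&(abs(W[...,0]-530)<100)&(abs(W[...,1])<100); print("bench obstacles",m.sum())
E
```

```text
t 11.35 tcp [529.9   3.7  99.9] yaw 86.4 open 0.278 F [-0.  -0.3 -1.8] tilt 1.05 j6 0.08
delta cm [-0.24 -0.08  9.4 ] spin 0.4
133 105.8 slope [0.002 0.016] plate-tcp 5.8
bench obstacles 13
```

Emit:
play_rows:
  deltas:
    - {"x": -0.2,"y": 0,"z": 2,"spin": 0,"fingers": 1.5}
    - {"x": 0,"y": 0,"z": 2.5,"spin": 0,"fingers": 1.5}
    - {"x": 0,"y": 0,"z": 2.5,"spin": 0,"fingers": 1.5}
    - {"x": 0,"y": 0,"z": 0.8,"spin": 0,"fingers": 1.5}
    - {"x": 0,"y": 0,"z": 0.4,"spin": 0,"fingers": 1.5}
    - {"x": 0,"y": 0,"z": 0,"spin": 0,"fingers": 1.5}

```text
clock: 12.15
tcp_pos: [531.2, -4.0, 17.8]
tcp_rot: [3.126, 0.014, 1.503]
wrist_force: [0.8, 0.2, -1.7]
opening: 0.28
```

Emit:
play_rows:
  deltas:
    - {"x": 0,"y": 0,"z": 0.6,"spin": 0,"fingers": 1.5}
    - {"x": 0,"y": 0,"z": 0.4,"spin": 0,"fingers": 1.5}
    - {"x": 0,"y": 0,"z": 0.2,"spin": 0,"fingers": 1.5}
    - {"x": 0,"y": 0,"z": 0,"spin": 0,"fingers": 1.5}

```text
clock: 12.65
tcp_pos: [532.4, -4.1, 6.7]
tcp_rot: [3.124, 0.014, 1.503]
wrist_force: [0.5, 0.7, -1.0]
opening: 0.277
```

Emit:
play_rows:
  deltas:
    - {"x": 0,"y": 0,"z": 0.2,"spin": 0,"fingers": 1.5}
    - {"x": 0,"y": 0,"z": 0.15,"spin": 0,"fingers": 1.5}
    - {"x": 0,"y": 0,"z": 0,"spin": 0,"fingers": 1.5}

```text
clock: 13.02
tcp_pos: [532.7, -4.0, 3.9]
tcp_rot: [3.123, 0.014, 1.503]
wrist_force: [-0.5, 0.3, -1.1]
opening: 0.276
```

Emit:
play_rows:
  deltas:
    - {"x": 0,"y": 0,"z": 0,"spin": 0,"fingers": 3.5}
    - {"x": 0,"y": 0,"z": 0,"spin": 0,"fingers": 5}
    - {"x": 0,"y": 0,"z": 0,"spin": 0,"fingers": 5}
    - {"x": 0,"y": 0,"z": -3,"spin": 0,"fingers": 5}
    - {"x": 0,"y": 0,"z": -5,"spin": 0,"fingers": 5}
    - {"x": 0,"y": 0,"z": -5,"spin": 0,"fingers": 3}
    - {"x": 0,"y": 0,"z": -2,"spin": 9.8,"fingers": 3}
    - {"x": 0,"y": 0,"z": 0,"spin": 9.8,"fingers": 3}
    - {"x": 0,"y": 0,"z": 0,"spin": 9.8,"fingers": 3}
    - {"x": 0,"y": 0,"z": 0,"spin": 9.8,"fingers": 3}
    - {"x": 0,"y": 0,"z": 0,"spin": 9.8,"fingers": 3}
    - {"x": 0,"y": 0,"z": 0,"spin": 9.8,"fingers": 3}
    - {"x": 0,"y": 0,"z": 0,"spin": 9.8,"fingers": 3}
    - {"x": 0,"y": 0,"z": 0,"spin": 9.8,"fingers": 3}
    - {"x": 0,"y": 0,"z": 0,"spin": 9.4,"fingers": 3}
    - {"x": 0,"y": 0,"z": 0,"spin": 0,"fingers": 3}
  force: 20

```text
clock: 15.02
tcp_pos: [530.6, -1.8, 159.7]
tcp_rot: [3.128, -0.021, -0.078]
wrist_force: [0.4, 0.4, -0.0]
opening: 0.353
```

```bash
python3 - <<'E'
from h import *
go(558.8,195.4,150,-1.5)
im,d,c=snap("top"); W=cloud(d,c); z=W[...,2]
for n,lo,hi in(("plate",3,20),("knob",27,45)):
    p=W[(z>lo)&(z<hi)&(abs(W[...,0]-532)<90)&(abs(W[...,1]+4)<90)]; print(n,len(p),np.median(p,0).round(1),[np.round(x,1) for x in cv2.minAreaRect(p[:,:2].astype(np.float32))] if len(p) else '')
E
```

```text
t 15.03 tcp [530.6  -1.8 159.7] yaw -4.4 open 0.353 F [ 0.4  0.4 -0. ] tilt 1.44 j6 1.65
delta cm [  1.26 -19.89   0.74] spin -2.9
plate 380 [545.6  47.6   9.2] [array([529.7,  58.8]), array([ 53.7, 175. ]), np.float64(89.8)]
knob 0 [nan nan nan]
  return _methods._mean(a, axis=axis, dtype=dtype,
  ret = um.true_divide(
```

The lid lies on the bench with its plate top at about 9 mm (mostly hidden by the arm). Back to the post.

Emit:
play_rows:
  deltas:
    - {"x": 0.25,"y": -4,"z": 0,"spin": -2.9,"fingers": 3}
    - {"x": 0.25,"y": -4,"z": 0,"spin": 0,"fingers": 3}
    - {"x": 0.25,"y": -4,"z": 0,"spin": 0,"fingers": 3}
    - {"x": 0.25,"y": -4,"z": 0,"spin": 0,"fingers": 3}
    - {"x": 0.25,"y": -3,"z": 0,"spin": 0,"fingers": 3}
    - {"x": 0,"y": 0,"z": 0,"spin": 0,"fingers": 3}
    - {"x": 0,"y": 0,"z": 0,"spin": 0,"fingers": 3}

```text
clock: 15.95
tcp_pos: [549.0, 192.6, 157.0]
tcp_rot: [3.126, -0.021, 0.002]
wrist_force: [0.8, -0.4, -0.4]
opening: 0.354
```

```bash
python3 - <<'E'
from h import *
go(558.8,195.4,62,-1.5)
E
```

```text
t 15.95 tcp [549.  192.6 157. ] yaw 0.1 open 0.354 F [ 0.8 -0.4 -0.4] tilt 1.49 j6 1.92
delta cm [ 0.78 -0.43  9.51] spin 1.6
```

Emit:
play_rows:
  deltas:
    - {"x": 0.9,"y": -0.25,"z": 2,"spin": 1.6,"fingers": 3}
    - {"x": 0,"y": 0,"z": 2.5,"spin": 0,"fingers": 3}
    - {"x": 0,"y": 0,"z": 0,"spin": 0,"fingers": 3}
    - {"x": 0,"y": 0,"z": 0,"spin": 0,"fingers": 3}

```text
clock: 16.45
tcp_pos: [560.5, 191.5, 108.9]
tcp_rot: [3.126, -0.021, -0.032]
wrist_force: [0.2, -0.6, 0.4]
opening: 0.354
```

```bash
python3 - <<'E'
from h import *
go(558.8,195.4,61,-1.5)
im,d,c=snap("wrist"); W=cloud(d,c); s=get_state(); M=R.from_euler('xyz',s["tcp_rot"]).as_matrix()
T=(W-s["tcp_pos"])@M; z=W[...,2]
m=(z>84)&(z<95)&(abs(W[...,0]-558)<20)&(abs(W[...,1]-196)<20); print("post",m.sum(),np.median(W[m],0).round(1),"tool",np.median(T[m],0).round(1))
E
```

```text
t 16.45 tcp [560.5 191.5 108.9] yaw -1.8 open 0.354 F [ 0.2 -0.6  0.4] tilt 1.5 j6 1.94
delta cm [-0.28 -0.46  4.78] spin -0.3
post 357 [558.9 196.9  90.1] tool [-2.2 -5.6 18.6]
```

Emit:
play_rows:
  deltas:
    - {"x": -0.2,"y": -0.45,"z": 1,"spin": 0,"fingers": 3}
    - {"x": 0,"y": 0,"z": 1.5,"spin": 0,"fingers": 3}
    - {"x": 0,"y": 0,"z": 1,"spin": 0,"fingers": 3}
    - {"x": 0,"y": 0,"z": 0.5,"spin": 0,"fingers": 3}
    - {"x": 0,"y": 0,"z": 0,"spin": 0,"fingers": 3}
    - {"x": 0,"y": 0,"z": 0,"spin": 0,"fingers": 3}

```text
clock: 17.25
tcp_pos: [559.7, 195.8, 66.8]
tcp_rot: [3.127, -0.022, -0.032]
wrist_force: [-0.8, 1.4, 0.6]
opening: 0.353
```

```bash
python3 - <<'E'
from h import *
go(558.8,195.4,61,-1.5)
E
```

```text
t 17.25 tcp [559.7 195.8  66.8] yaw -1.8 open 0.353 F [-0.8  1.4  0.6] tilt 1.53 j6 1.95
delta cm [-0.1   0.03  0.58] spin -0.3
```

Tips should now be about 79 mm. Go a bit lower, close the cage and sweep the arc.

Emit:
play_rows:
  deltas:
    - {"x": -0.1,"y": 0,"z": 0.5,"spin": 0,"fingers": 1.5}
    - {"x": 0,"y": 0,"z": 0,"spin": 0,"fingers": 1.5}
    - {"x": 0,"y": 0,"z": 0,"spin": 0,"fingers": 1.5}
    - {"x": 0.52,"y": -0.05,"z": 0,"spin": -10,"fingers": 1.5}
    - {"x": 0.52,"y": -0.05,"z": 0,"spin": -10,"fingers": 1.5}
    - {"x": 0.52,"y": -0.05,"z": 0,"spin": -10,"fingers": 1.5}
    - {"x": 0.52,"y": -0.05,"z": 0,"spin": -10,"fingers": 1.5}
    - {"x": 0,"y": 0,"z": 0,"spin": 0,"fingers": 1.5}

```text
clock: 18.25
tcp_pos: [577.8, 202.7, 62.3]
tcp_rot: [3.117, -0.006, 0.686]
wrist_force: [-0.6, 0.4, 1.2]
opening: 0.179
```

```bash
python3 arc.py 92; python3 - <<'E'
from h import *
im,d,c=snap("wrist"); W=cloud(d,c); z=W[...,2]; save("w4",im)
p=W[(z>64.5)&(z<69)&(abs(W[...,0]-559)<45)&(W[...,1]>215)&(W[...,1]<258)]; print(len(p),np.median(p,0).round(1),p[p[:,1].argmax()].round(1),[np.round(x,1) for x in cv2.minAreaRect(p[:,:2].astype(np.float32))])
E
```

```text
arc angle 38.7 r 29.1
t 18.25 tcp [577.8 202.7  62.3] yaw 39.3 open 0.179 F [-0.6  0.4  1.2] tilt 1.46 j6 1.23
delta cm [ 2.39 -0.95 -3.18] spin -51.2
2490 [554.4 231.8  66.4] [550.1 247.9  65.3] [array([557.2, 229. ]), array([15.6, 40.8]), np.float64(30.6)]
```

The tab is turning; its nose is now at about 31°. Continue.

Emit:
play_rows:
  deltas:
    - {"x": 0.52,"y": -0.05,"z": 0,"spin": -10,"fingers": 1.5}
    - {"x": 0.52,"y": -0.05,"z": 0,"spin": -10,"fingers": 1.5}
    - {"x": 0.52,"y": -0.05,"z": 0,"spin": -10,"fingers": 1.5}
    - {"x": 0.52,"y": -0.05,"z": 0,"spin": -10,"fingers": 1.5}
    - {"x": 0.52,"y": -0.05,"z": 0,"spin": -10,"fingers": 1.5}
    - {"x": 0.2,"y": -0.03,"z": 0,"spin": -3,"fingers": 1.5}
    - {"x": 0,"y": 0,"z": 0,"spin": 0,"fingers": 1.5}

```text
clock: 19.18
tcp_pos: [587.7, 225.8, 62.4]
tcp_rot: [3.122, 0.019, 1.607]
wrist_force: [0.0, -0.3, -1.0]
opening: 0.178
```

```bash
python3 arc.py 90; python3 - <<'E'
from h import *
im,d,c=snap("wrist"); W=cloud(d,c); z=W[...,2]
p=W[(z>64.5)&(z<69)&(abs(W[...,0]-559)<45)&(W[...,1]>205)&(W[...,1]<258)]; print(len(p),np.median(p,0).round(1),p[p[:,0].argmin()].round(1),[np.round(x,1) for x in cv2.minAreaRect(p[:,:2].astype(np.float32))])
E
```

```text
arc angle 90.8 r 28.1
t 19.18 tcp [587.7 225.8  62.4] yaw 92.1 open 0.178 F [ 0.  -0.3 -1. ] tilt 1.57 j6 0.34
delta cm [-0.19  0.25 -3.15] spin 3.6
3408 [558.4 225.9  66.3] [534.7 222.9  66.4] [array([563.8, 225.7]), array([15.7, 58.1]), np.float64(88.7)]
```

The tab is at about 90° (nose tip at (535,223)). Release, raise, spin and move over the rib.

Emit:
play_rows:
  deltas:
    - {"x": 0,"y": 0,"z": 0,"spin": 0,"fingers": 2.2}
    - {"x": 0,"y": 0,"z": -3,"spin": 0,"fingers": 2.2}
    - {"x": 0,"y": 0,"z": -4,"spin": 0,"fingers": 4}
    - {"x": 0,"y": 0,"z": -4,"spin": 9.9,"fingers": 4}
    - {"x": 0,"y": 0,"z": 0,"spin": 9.9,"fingers": 4}
    - {"x": 0,"y": 0,"z": 0,"spin": 9.9,"fingers": 4}
    - {"x": 0,"y": 0,"z": 0,"spin": 9.9,"fingers": 4}
    - {"x": 0,"y": 0,"z": 0,"spin": 9.9,"fingers": 4}
    - {"x": 0,"y": 0,"z": 0,"spin": 9.9,"fingers": 4}
    - {"x": 0,"y": 0,"z": 0,"spin": 9.9,"fingers": 4}
    - {"x": 0,"y": 0,"z": 0,"spin": 9.9,"fingers": 4}
    - {"x": 0,"y": 0,"z": 0,"spin": 9.9,"fingers": 4}
    - {"x": -1.4,"y": -2.5,"z": 0,"spin": 4.2,"fingers": 4}
    - {"x": -1.4,"y": -2.5,"z": 0,"spin": 0,"fingers": 4}
    - {"x": 0,"y": 0,"z": 0,"spin": 0,"fingers": 4}

```text
clock: 21.1
tcp_pos: [559.5, 279.3, 175.8]
tcp_rot: [3.128, -0.023, -0.108]
wrist_force: [-0.2, -0.0, 0.4]
opening: 0.469
```

```bash
cat > rib.py <<'E'
from h import *
im,d,c=snap("wrist"); W=cloud(d,c); z=W[...,2]; s=get_state(); M=R.from_euler('xyz',s["tcp_rot"]).as_matrix()
T=(W-s["tcp_pos"])@M
p=W[(z>80)&(z<90)&(abs(W[...,0]-560)<30)&(abs(W[...,1]-278)<35)]; r=cv2.minAreaRect(p[:,:2].astype(np.float32)); print("rib",len(p),np.median(p,0).round(1),[np.round(x,1) for x in r],"tool",((np.array([*r[0],85])-s["tcp_pos"])@M).round(1))
go(r[0][0],r[0][1],57,-1.5)
E
python3 rib.py; python3 - <<'E'
from h import *
im,d,c=snap("top"); W=cloud(d,c); save("top4",im); z=W[...,2]
for n,lo,hi in(("plate",3,20),("knob",27,45)):
    p=W[(z>lo)&(z<hi)&(abs(W[...,0]-532)<90)&(abs(W[...,1]+4)<90)]; print(n,len(p),np.median(p,0).round(1),[np.round(x,1) for x in cv2.minAreaRect(p[:,:2].astype(np.float32))] if len(p) else '')
# box interior
p=W[(z>-3)&(z<60)&(abs(W[...,0]-474)<90)&(abs(W[...,1]+241)<90)]
w=p[(p[:,2]>42)]; print("box rim",len(w),np.median(w,0).round(1),[np.round(x,1) for x in cv2.minAreaRect(w[:,:2].astype(np.float32))])
E
```

```text
rib 831 [561.4 280.   85.2] [array([561.4, 278.8]), array([39.9, 10. ]), np.float64(88.5)] tool [-0.7 -1.8 90.8]
t 21.15 tcp [559.9 278.5 175.8] yaw -6.2 open 0.47 F [ 0.7 -0.5  0.7] tilt 1.55 j6 2.15
delta cm [-0.13 -0.22 11.88] spin -4.7
plate 2392 [529.4  -2.8   9.5] [array([531.6,  -4.5]), array([179.3, 178.4]), np.float64(89.6)]
knob 82 [531.4  -2.8  34.8] [array([531.1,  -2.9]), array([23.4, 23.9]), np.float64(35.7)]
box rim 478 [ 472.5 -242.5   48.8] [array([ 473.9, -241.1]), array([139.9, 111.1]), np.float64(14.1)]
```

The lid lies flat at (531,-3) with its knob up. The box is open, centred at (474,-241), yaw about 14°. Descend on the rib.

Emit:
play_rows:
  deltas:
    - {"x": 0.1,"y": -0.05,"z": 2.5,"spin": -4.7,"fingers": 4}
    - {"x": 0,"y": 0,"z": 3,"spin": 0,"fingers": 4}
    - {"x": 0,"y": 0,"z": 1,"spin": 0,"fingers": 4}
    - {"x": 0,"y": 0,"z": 0,"spin": 0,"fingers": 4}
    - {"x": 0,"y": 0,"z": 0,"spin": 0,"fingers": 4}

```text
clock: 21.82
tcp_pos: [565.1, 274.3, 111.9]
tcp_rot: [3.127, -0.025, -0.03]
wrist_force: [-0.5, -0.4, 0.1]
opening: 0.469
```

```bash
python3 rib.py
```

```text
rib 1427 [561.4 281.1  85.2] [array([561.2, 279.2]), array([39.7,  9.8]), np.float64(88.2)] tool [-4.7 -5.1 26.8]
t 21.88 tcp [565.1 274.4 112. ] yaw -1.7 open 0.472 F [-0.9  0.1  0.4] tilt 1.68 j6 2.06
delta cm [-0.55 -0.55  5.48] spin -0.2
```

Emit:
play_rows:
  deltas:
    - {"x": -0.45,"y": -0.5,"z": 0.5,"spin": 0,"fingers": 4}
    - {"x": 0,"y": 0,"z": 2,"spin": 0,"fingers": 4}
    - {"x": 0,"y": 0,"z": 2,"spin": 0,"fingers": 4}
    - {"x": 0,"y": 0,"z": 0.5,"spin": 0,"fingers": 4}
    - {"x": 0,"y": 0,"z": 0,"spin": 0,"fingers": 4}
    - {"x": 0,"y": 0,"z": 0,"spin": 0,"fingers": 4}

```text
clock: 22.62
tcp_pos: [562.6, 281.3, 64.3]
tcp_rot: [3.13, -0.03, -0.029]
wrist_force: [-0.1, -0.5, 0.2]
opening: 0.469
```

```bash
python3 - <<'E'
from h import *
go(560.5,279,54,-1.5)
E
```

```text
t 22.62 tcp [562.6 281.3  64.3] yaw -1.7 open 0.469 F [-0.1 -0.5  0.2] tilt 1.86 j6 2.08
delta cm [-0.23  0.22  1.03] spin -0.2
```

Emit:
play_rows:
  deltas:
    - {"x": -0.15,"y": 0.15,"z": 0.6,"spin": 0,"fingers": 4}
    - {"x": 0,"y": 0,"z": 0.4,"spin": 0,"fingers": 4}
    - {"x": 0,"y": 0,"z": 0,"spin": 0,"fingers": 4}
    - {"x": 0,"y": 0,"z": 0,"spin": 0,"fingers": 0.3}
    - {"x": 0,"y": 0,"z": 0,"spin": 0,"fingers": 0.3}
    - {"x": 0,"y": 0,"z": 0,"spin": 0,"fingers": 0.3}
    - {"x": 0,"y": 0,"z": 0,"spin": 0,"fingers": 0.3}
    - {"x": 0,"y": 0,"z": 0,"spin": 0,"fingers": 0.3}
    - {"x": 0,"y": 0,"z": 0,"spin": 0,"fingers": 0.3}
  force: 50

```text
clock: 23.75
tcp_pos: [561.6, 279.9, 55.7]
tcp_rot: [3.131, -0.032, -0.029]
wrist_force: [-0.5, 0.2, 2.3]
opening: 0.101
```

Emit:
play_rows:
  deltas:
    - {"x": 0,"y": 0,"z": -0.5,"spin": 0,"fingers": 0.3}
    - {"x": 0,"y": 0,"z": -1,"spin": 0,"fingers": 0.3}
    - {"x": 0,"y": 0,"z": -2,"spin": 0,"fingers": 0.3}
    - {"x": 0,"y": 0,"z": -2.5,"spin": 0,"fingers": 0.3}
    - {"x": 0,"y": 0,"z": -2,"spin": 0,"fingers": 0.3}
    - {"x": 0,"y": 0,"z": 0,"spin": 0,"fingers": 0.3}
    - {"x": 0,"y": 0,"z": 0,"spin": 0,"fingers": 0.3}

```text
clock: 24.62
tcp_pos: [559.2, 280.8, 138.8]
tcp_rot: [3.131, -0.032, -0.029]
wrist_force: [0.0, 0.2, -0.9]
opening: 0.101
```

```bash
cat > held.py <<'E'
from h import *
s=get_state(); p0=np.array(s["tcp_pos"]); M=R.from_euler('xyz',s["tcp_rot"]).as_matrix(); im,d,c=snap("top"); W=cloud(d,c)
# frame plane: expect frame top ~ tcp+4
m=(abs(W[...,0]-p0[0])<75)&(abs(W[...,1]-p0[1])<75)&(abs(W[...,2]-p0[2]-4)<9); q=W[m]
if len(q)>50:
    co=np.linalg.lstsq(np.c_[q[:,:2],np.ones(len(q))],q[:,2],rcond=None)[0]; r=cv2.minAreaRect(q[:,:2].astype(np.float32))
    print("frame",len(q),"z-tcp",(np.median(q[:,2])-p0[2]).round(1),"slope",co[:2].round(3),[np.round(x,1) for x in r])
E
python3 held.py; python3 -c "
from h import *
go(474,-241.2,160,14)"
```

```text
frame 550 z-tcp 4.2 slope [ 0.026 -0.028] [array([559.9, 256.8]), array([107.5,  41.6]), np.float64(3.3)]
t 24.68 tcp [559.2 280.8 138.9] yaw -1.7 open 0.099 F [ 0.2  0.3 -1. ] tilt 1.94 j6 2.08
delta cm [-6.92 52.45 -1.76] spin -15.7
```

The cassette is held and nearly level, 84 mm up. Carry it over the box, turning it to the box's yaw.

Emit:
play_rows:
  deltas:
    - {"x": 0,"y": 0,"z": -0.5,"spin": -5,"fingers": 0.3}
    - {"x": 0,"y": 0,"z": -0.5,"spin": -6,"fingers": 0.3}
    - {"x": 0,"y": 0,"z": 0,"spin": -4.7,"fingers": 0.3}
    - {"x": -0.8,"y": 1.9,"z": 0,"spin": 0,"fingers": 0.3}
    - {"x": -1.2,"y": 2.8,"z": 0,"spin": 0,"fingers": 0.3}
    - {"x": -1.6,"y": 3.8,"z": 0,"spin": 0,"fingers": 0.3}
    - {"x": -1.6,"y": 3.8,"z": 0,"spin": 0,"fingers": 0.3}
    - {"x": -1.6,"y": 3.8,"z": 0,"spin": 0,"fingers": 0.3}
    - {"x": -1.6,"y": 3.8,"z": 0,"spin": 0,"fingers": 0.3}
    - {"x": -1.6,"y": 3.8,"z": 0,"spin": 0,"fingers": 0.3}
    - {"x": -1.6,"y": 3.8,"z": 0,"spin": 0,"fingers": 0.3}
    - {"x": -1.6,"y": 3.8,"z": 0,"spin": 0,"fingers": 0.3}
    - {"x": -1.6,"y": 3.8,"z": 0,"spin": 0,"fingers": 0.3}
    - {"x": -1.6,"y": 3.8,"z": 0,"spin": 0,"fingers": 0.3}
    - {"x": -1.2,"y": 2.8,"z": 0,"spin": 0,"fingers": 0.3}
    - {"x": -0.8,"y": 1.9,"z": 0,"spin": 0,"fingers": 0.3}
    - {"x": 0,"y": 0,"z": 0,"spin": 0,"fingers": 0.3}
    - {"x": 0,"y": 0,"z": 0,"spin": 0,"fingers": 0.3}

```text
clock: 26.92
tcp_pos: [470.0, -210.9, 141.9]
tcp_rot: [3.121, -0.011, 0.227]
wrist_force: [-0.9, 0.3, -2.3]
opening: 0.101
```

```bash
python3 held.py; python3 -c "
from h import *
go(474,-241.2,80,14)"
```

```text
frame 899 z-tcp 3.5 slope [-0.003  0.009] [array([ 467.1, -200.5]), array([109.6,  59.5]), np.float64(12.2)]
t 26.98 tcp [ 470.1 -210.8  141.9] yaw 13.0 open 0.107 F [-0.1  0.1 -0.9] tilt 1.34 j6 0.93
delta cm [-0.37  2.92  6.25] spin -1.0
```

Emit:
play_rows:
  deltas:
    - {"x": -0.2,"y": 1.5,"z": 0,"spin": -1,"fingers": 0.3}
    - {"x": -0.2,"y": 1.4,"z": 0,"spin": 0,"fingers": 0.3}
    - {"x": 0,"y": 0,"z": 0,"spin": 0,"fingers": 0.3}
    - {"x": 0,"y": 0,"z": 2,"spin": 0,"fingers": 0.3}
    - {"x": 0,"y": 0,"z": 2.5,"spin": 0,"fingers": 0.3}
    - {"x": 0,"y": 0,"z": 0.5,"spin": 0,"fingers": 0.3}
    - {"x": 0,"y": 0,"z": 0,"spin": 0,"fingers": 0.3}
    - {"x": 0,"y": 0,"z": 0,"spin": 0,"fingers": 0.3}

```text
clock: 27.98
tcp_pos: [475.0, -238.2, 93.1]
tcp_rot: [3.121, -0.012, 0.246]
wrist_force: [0.5, -0.4, -1.4]
opening: 0.106
```

```bash
python3 - <<'E'
from h import *
go(474,-241.2,9,14)
s=get_state(); p0=np.array(s["tcp_pos"]); im,d,c=snap("wrist"); W=cloud(d,c); save("w5",im); z=W[...,2]
near=(abs(W[...,0]-474)<110)&(abs(W[...,1]+241)<110)
f=W[near&(abs(z-p0[2]-4)<6)]; print("frame",len(f),[np.round(x,1) for x in cv2.minAreaRect(f[:,:2].astype(np.float32))],np.median(f[:,2]).round(1))
b=W[near&(abs(z-49.5)<5)]; print("rim",len(b),[np.round(x,1) for x in cv2.minAreaRect(b[:,:2].astype(np.float32))])
E
```

```text
t 27.98 tcp [ 475.  -238.2   93.1] yaw 14.1 open 0.106 F [ 0.5 -0.4 -1.4] tilt 1.39 j6 0.86
delta cm [-0.27  0.09  8.41] spin 0.1
frame 29460 [array([ 475.8, -239.2]), array([110.1,  81. ]), np.float64(14.1)] 97.4
rim 3842 [array([ 464.7, -200.7]), array([140.3,  25.6]), np.float64(14.4)]
```

View pics/w5.png

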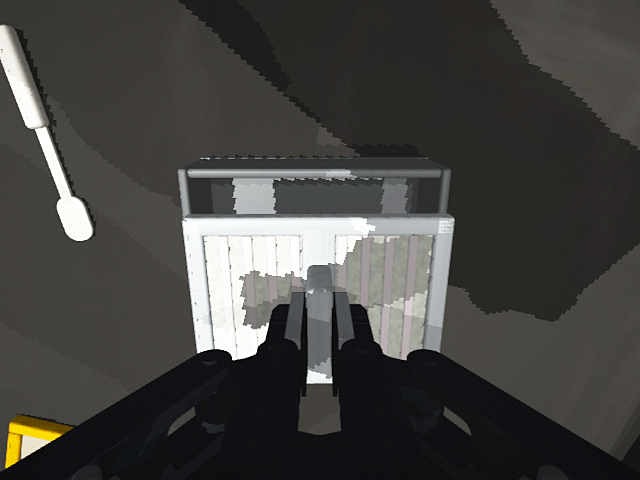

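The wrist view shows the cassette, held by its rib (about (318,320)), parallel to the open box. The box rim is at (180–450,172). The offset is only about 2 mm. Lower it.

Emit:
play_rows:
  deltas:
    - {"x": -0.2,"y": 0.15,"z": 1,"spin": 0,"fingers": 0.3}
    - {"x": 0,"y": 0,"z": 2,"spin": 0,"fingers": 0.3}
    - {"x": 0,"y": 0,"z": 1.5,"spin": 0,"fingers": 0.3}
    - {"x": 0,"y": 0,"z": 0.5,"spin": 0,"fingers": 0.3}
    - {"x": 0,"y": 0,"z": 0,"spin": 0,"fingers": 0.3}

```text
clock: 28.65
tcp_pos: [474.8, -241.9, 42.0]
tcp_rot: [3.119, -0.014, 0.246]
wrist_force: [0.1, -0.2, -1.6]
opening: 0.105
```

```bash
python3 -c "
from h import *
go(473.5,-240.8,9,14)"
```

```text
t 28.65 tcp [ 474.8 -241.9   42. ] yaw 14.1 open 0.105 F [ 0.1 -0.2 -1.6] tilt 1.52 j6 0.86
delta cm [-0.14 -0.21  3.29] spin 0.1
```

Emit:
play_rows:
  deltas:
    - {"x": -0.1,"y": -0.15,"z": 1,"spin": 0,"fingers": 0.3}
    - {"x": 0,"y": 0,"z": 1,"spin": 0,"fingers": 0.3}
    - {"x": 0,"y": 0,"z": 0.5,"spin": 0,"fingers": 0.3}
    - {"x": 0,"y": 0,"z": 0.2,"spin": 0,"fingers": 0.3}
    - {"x": 0,"y": 0,"z": 0,"spin": 0,"fingers": 0.3}

```text
clock: 29.28
tcp_pos: [474.4, -241.3, 13.9]
tcp_rot: [3.118, -0.015, 0.246]
wrist_force: [0.7, -0.1, -2.3]
opening: 0.103
```

Emit:
play_rows:
  deltas:
    - {"x": 0,"y": 0,"z": 0.3,"spin": 0,"fingers": 0.3}
    - {"x": 0,"y": 0,"z": 0.15,"spin": 0,"fingers": 0.3}
    - {"x": 0,"y": 0,"z": 0,"spin": 0,"fingers": 0.3}

```text
clock: 29.65
tcp_pos: [474.8, -241.6, 9.6]
tcp_rot: [3.118, -0.015, 0.246]
wrist_force: [0.1, -0.2, -0.8]
opening: 0.105
```

Emit:
play_rows:
  deltas:
    - {"x": 0,"y": 0,"z": 0.1,"spin": 0,"fingers": 0.3}
    - {"x": 0,"y": 0,"z": 0,"spin": 0,"fingers": 2}
    - {"x": 0,"y": 0,"z": 0,"spin": 0,"fingers": 3}
    - {"x": 0,"y": 0,"z": 0,"spin": 0,"fingers": 3}
    - {"x": 0,"y": 0,"z": -2,"spin": 0,"fingers": 3}
    - {"x": 0,"y": 0,"z": -4,"spin": 0,"fingers": 3}
    - {"x": 0,"y": 0,"z": -5,"spin": 0,"fingers": 3}
    - {"x": 0,"y": 0,"z": -5,"spin": 0,"fingers": 3}
    - {"x": 0,"y": -4,"z": -2,"spin": 0,"fingers": 3}
    - {"x": 0,"y": -5,"z": 0,"spin": 0,"fingers": 3}
    - {"x": 0,"y": -3,"z": 0,"spin": 0,"fingers": 3}
    - {"x": 0,"y": 0,"z": 0,"spin": 0,"fingers": 3}
    - {"x": 0,"y": 0,"z": 0,"spin": 0,"fingers": 3}

```text
clock: 31.28
tcp_pos: [441.4, -119.1, 193.1]
tcp_rot: [3.116, -0.019, 0.245]
wrist_force: [0.4, 0.2, 0.4]
opening: 0.352
```

```bash
python3 - <<'E'
from h import *
go(474,-241,150,14)
for n in ("top","wrist"):
    im,d,c=snap(n); W=cloud(d,c); save("fin_"+n,im); z=W[...,2]
    def rep(k,x,y,r,lo,hi):
        p=W[(abs(W[...,0]-x)<r)&(abs(W[...,1]-y)<r)&(z>lo)&(z<hi)]
        if len(p)>10:
            co=np.linalg.lstsq(np.c_[p[:,:2],np.ones(len(p))],p[:,2],rcond=None)[0]
            print(n,k,len(p),np.median(p,0).round(1),"slope",co[:2].round(3),[np.round(x,1) for x in cv2.minAreaRect(p[:,:2].astype(np.float32))])
    rep("cass frame",474,-241,62,9,18); rep("rib",474,-241,40,32,43); rep("lid plate",531,-3,65,4,15); rep("knob",531,-3,25,28,42); rep("tab post",588,226,15,75,100); rep("bottle",736,-107,30,70,100); rep("meter",802,15,40,24,34)
E
```

```text
t 31.27 tcp [ 441.4 -119.1  193.1] yaw 14.1 open 0.352 F [0.4 0.2 0.4] tilt 1.82 j6 1.07
delta cm [ 0.12 12.51  4.63] spin 0.1
top lid plate 2025 [528.9  -2.7   9.7] slope [-0.003  0.   ] [array([531.2,  -2.7]), array([129.8, 129.2]), np.float64(0.4)]
top knob 82 [531.1  -3.   34.9] slope [ 0.017 -0.011] [array([531.1,  -3. ]), array([23.1, 23.8]), np.float64(39.4)]
top tab post 19 [586.9 222.2  89.2] slope [0.19  0.867] [array([587.6, 223.9]), array([7.8, 8.8]), np.float64(48.1)]
top bottle 141 [ 736.9 -106.9   83.9] slope [ 0.124 -0.081] [array([ 738.3, -107.5]), array([29.8, 31.7]), np.float64(83.2)]
top meter 678 [801.1  14.8  28. ] slope [0.004 0.002] [array([802.1,  14.6]), array([81.6, 69.1]), np.float64(1.5)]
wrist cass frame 4890 [ 475.9 -246.3   12.5] slope [-0.    -0.004] [array([ 480.1, -238.8]), array([119.1, 107.4]), np.float64(14.0)]
wrist rib 425 [ 475.3 -240.    38.4] slope [ 0.041 -0.031] [array([ 475.8, -242.2]), array([ 9.5, 39.9]), np.float64(14.1)]
wrist lid plate 21051 [528.5   1.1  10.2] slope [-0.    -0.002] [array([532.6,  -3.6]), array([139.6, 110.2]), np.float64(13.3)]
wrist knob 1012 [531.3  -4.1  35.5] slope [0.067 0.028] [array([532.3,  -3.9]), array([25.4, 25.3]), np.float64(32.0)]
```

View pics/fin_top.png

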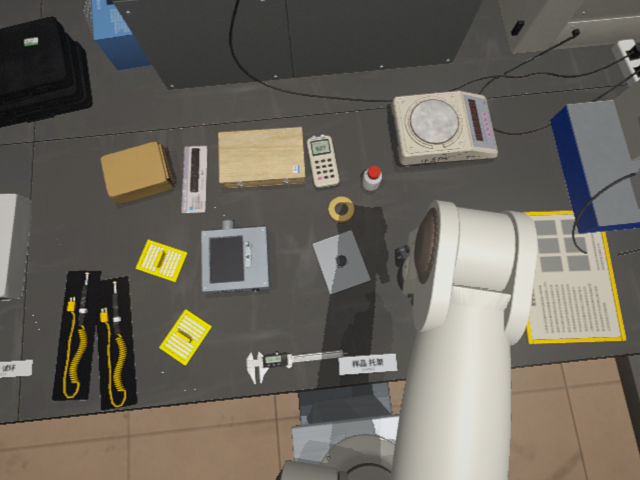

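The top view shows the recess empty (228,258), the tab turned with its post at (248,240), and the lid flat at (341,261). The meter and bottle are unmoved. The cassette is flat on the box floor (frame top 12.5 mm, rib top 38.4 mm, about 2 mm off centre). Handing in.

```bash
python3 -c "
from h import *
print(arm.sign_off(), get_state()['clock'])"
```

```text
the job is handed in; nothing more can be done
the job is handed in; nothing more can be done
```

The white cassette is now in the open transport box, rib up and flat. I handed the job in after about 31 s of the 67 s allowed; the sign-off gives no verdict.

**What I did:** I set the lid on the bench with its knob up and turned the tab a quarter turn. I then lifted the cassette out by its rib and lowered it onto the box floor.

**Last checks (camera depth):**

| Item | Result |
|---|---|
| Cassette | frame top at 12.5 mm (13 expected), rib top at 38.4 mm, about 2 mm from the box's middle, slope about 0 |
| Lid | flat, plate top about 10 mm, at about (531, -3) mm, roughly 245 mm from the box |
| Tab | about 1.5 rad, taken from where the post now stands |
| Meter and bottle | within 1 mm of where they started |
| Gripper | clear of everything, wrist force about 0 |

**What disagreed:**
- **Reported TCP:** it lies about 31 mm farther ahead than described. The fingertips stand about 12 mm behind it when nearly shut, not 22 mm ahead.
- **First tab attempt:** because of this, the fingers passed above the post and moved nothing. Depth readings from the cameras gave the true tip height, and the second attempt worked.
- **Smaller points:** one move call was refused for missing keys, and the tool drifted to about 1.8° of tilt. Neither had any visible effect.

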